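# Balance a pneumatic cylinder on the dome stand

## Task

Find the balance point of the rodless pneumatic cylinder: lift it out of its blue cradle and set it gently on the crown of the dark grey rubber dome so that, let go, it stays balanced there on the dome alone, level and still, right side up with the blue carriage on top. Its heavy piston has stopped somewhere unseen inside, so the balance point can be well away from the middle. Leave the loose valves, tools and oil bottle where they are.

Things in the scene. Friction and masses are not known exactly. Their poses are not given: they have to be found in the camera images.
- cylinder_grip (a point): Rodless pneumatic cylinder: aluminium bar 200 long (x) x 32 wide (y) x 30 high, flat underneath, black end cap at -x, red at +x (34 wide), z up. Fixed on the middle of its top, the blue carriage to grip, across y: 60 long (x), 40 wide (y), 26 high, overhanging the bar 4 each side. This point is the carriage's centre, 43 above the underside, 13 below the top.
- cylinder_under (a point): Middle of the cylinder's flat underside, same axes. Total mass 0.6 to 0.9 kg. A heavy hidden piston, stuck somewhere along the bar (it does not move in handling), shifts the centre of mass along x by up to 35 mm either way from this point; across y it is central; it lies about 18 mm above the underside.
- dome_top (a point): Crown (highest point, a 12 mm white spot) of the fixed dome, 105 mm above the table: a dark grey rubber half ball of radius 60 mm. The cylinder's flat underside rolls on it: let go with its centre of mass d mm off the crown it rocks for 1 to 2 s and settles tilted about d/42 rad, heavy side down; from over about 12 mm off it slides off. Tilted, it may creep slowly downhill.
- dome: The fixed dome stand: grey drum 120 mm in diameter, 45 mm high, with a yellow band, carrying the half ball. Origin on the table under its centre.
- cradle: Fixed cradle in which the cylinder lies at the start, along the cradle's x axis (170 mm): two blue forks, 50 mm wide, 130 mm apart, that carry the cylinder's underside 30 mm above the table, with cheeks 10 mm higher on each side. Origin on the table under its centre.
- valve_a: Loose brass ball valve with red lever, about 100 mm long, 55 mm high, lying on the table; leave alone. Origin under its body, on the table.
- valve_b: A second such valve; leave alone.
- wrench: Loose steel wrench lying flat on the table; leave alone.
- screwdriver: Loose screwdriver lying on the table; leave alone.
- oil: Loose oil bottle, 60 mm diameter, 150 mm high, standing; leave alone. Origin at its foot.
Things that resemble listed ones, but are neither listed nor needed, are in the scene too. Leave any orange or pink look-alike of the part that bears cylinder_grip alone.

How it is judged:
At the end, for the whole second after the job is handed in: The cylinder rests on the dome alone, right side up and level within 0.08 rad (4.5 degrees), its carriage within 45 mm of the crown in plan and 36 to 50 mm above it, nearly still (under 0.02 m/s and 0.15 rad/s), for the whole second after letting go (angle between cylinder_grip's own z axis and vertical below 0.08 rad and z of cylinder_grip in the frame of dome_top between 0.036 and 0.05 m and horizontal distance between cylinder_grip and dome_top below 0.045 m and contact force between cylinder and dome above 2 N and angular speed of cylinder below 0.15 rad/s and linear speed of cylinder below 0.02 m/s and contact force between cylinder and cradle below 0.3 N and contact force between cylinder and oil below 0.3 N and contact force between cylinder and valve_a below 0.3 N and contact force between cylinder and valve_b below 0.3 N); the robot touches nothing.
It fails at once if a loose valve, tool or bottle was moved by more than 30 mm (distance of any of valve_a, valve_b, wrench, screwdriver, oil from where it was at the start of the episode above 0.03 m).
It fails at once if the cylinder was slammed onto the dome (over 60 N) (contact force between cylinder and dome above 60 N).
It also fails if it takes over 54 s, if anything falls off the work surface, if the arm or the gripper's body presses on something with over 40 N, if the wrist force passes 120 N, or if a joint passes its speed limit or range.

## Robot

A 6-joint arm with a two-finger parallel gripper is mounted at the origin on the work surface. World frame = base frame: x ahead of the robot, y to its left, z up, the work surface at z = 0. Lengths are in m, angles in rad, forces in N, time in s.
With the tool pointing down it reaches from about 0.275 to 0.775 m from the base axis. Payload 14.6 kg.
Tool frame: the origin (TCP) lies midway between the tips of the shut fingers; the grasp point (between the pads) lies 19 mm behind it; z points along the fingers, y is the direction in which the jaws open and shut (so a half turn about z gives the same grasp; the last joint's range is limited). The gripper opens to 85 mm and grips with 20 to 120 N. Pads are 22 mm wide; open, the fingers measure 114 mm over their backs; the gripper's body (76 mm by 85 mm) begins 54 mm behind the grasp point. The pads swing forward as they close: fully open they stand 13 mm farther back than shut.
Start: joints at [-1.5, 0.263, -0.048, 1.259, 0, 1.415], TCP at [0.118, -0.512, 0.231] pointing down, gripper open.
Joint ranges: [-2.65, 2.65], [-0.89, 1.7], [-1.18, 1.37], [-2.13, 2.11], [-1.35, 1.29], [-3.14, 3.14]. Speed limits (rad/s): [1.89, 1.89, 2.57, 2.79, 3.14, 3.14].

## Interface

Orientations are given as a unit quaternion [x, y, z, w].
In Python, from cell import * gives the robot as it stands. The module is installed in compiled form; this text tells all that it offers.
- The arm moves only by the shell command python3 -m pendant 'ROWS' [FORCE]. ROWS is JSON, a list of rows, each a list of 5 numbers: the opening, from -1 (shut) to 1 (fully open), then the shift along the tool's x, y, z in m, then the turn about the tool's z in rad. A call has 1 to 20 rows; each row is the pose to reach, as a shift and turn from the pose commanded when the call began, along the tool's axes at that moment; what a row does not reach only later rows make up. A row lasts 1/12 s, in which the tool goes at most 41.7 mm and 7.16 degrees, less where a joint would pass 70% of its speed; a pose out of reach is approached as far as the arm can. A call with a gripper value outside its range is refused whole. The fingers move at their own pace and stop on an object; FORCE is the grip in N (left out, the last holds). Time passes only in rows, so rows that repeat a pose let the fingers close. It gives the time, the measured TCP pose, the force and the opening at its end, in the units of the state.
- observe(): the state, without advancing time (a new reading comes with each control period).
- read_camera(name): name is "scene" or "top" or "wrist"; returns a dict with "color" (384x512x3 uint8, red, green, blue), "z_map" (384x512 float32, m along the optical axis (not along the pixel's ray), 0 where there is no reading), "K" (3x3 intrinsics, pixels), "D" ([k1, k2, p1, p2, k3] as OpenCV has them; the pictures are not rectified), "R" (3x3) and "t" (3): a world point X has camera coordinates R X + t. Camera axes: x right, y down, z forward; pixel columns grow to the right and rows downward; lengths in m; the calibration is good to about 2 mm. A picture is of the moment at which its call begins.
- close_job(): hands the job in, once; it reports no verdict.
The state is a dict: "clock": time; "q": joint angles; "joint_vel": joint speeds; "joint_torque": joint torques, N m; "eef_pos": TCP position; "orientation": TCP orientation; "force": force on the tool from outside, world axes, zero at the start; "ft_torque": the same for the moment, N m; "width": finger opening in m.
Only numpy, scipy, OpenCV 4.12 (cv2) and the standard library are available. Lean on these libraries where they do the work, as an engineer would, in place of code of your own. Each camera call takes 0.05 s, during which the arm holds its last target. There are 200 camera calls.

## Working session

There is one attempt and no reset: what is moved stays moved. The work goes in short steps, Python scripts to look and compute and a shell command to move; the robot and the scene stay as the last step left them, time stands still between calls to the robot, and variables do not carry over. Pictures are saved under pics/ and viewed, about 8 in all and at most 12, crops included, and the job is handed in when it is done.

```bash
mkdir -p pics
cat > h.py <<'E'
from cell import *
import numpy as np, cv2
def ray(c,u,v):
    p=cv2.undistortPoints(np.array([[[u,v]]],float),c["K"],np.array(c["D"],float))[0,0]
    R=np.array(c["R"]);t=np.array(c["t"])
    return -R.T@t, R.T@np.array([p[0],p[1],1.0])
def onplane(c,u,v,z):
    o,d=ray(c,u,v); return o+d*(z-o[2])/d[2]
def pts(c):
    H,W=c["z_map"].shape
    g=np.stack(np.meshgrid(np.arange(W),np.arange(H)),-1).reshape(-1,1,2).astype(float)
    p=cv2.undistortPoints(g,c["K"],np.array(c["D"],float)).reshape(H,W,2)
    X=np.dstack([p,np.ones((H,W))])*c["z_map"][...,None]
    return (X-np.array(c["t"]))@np.array(c["R"])
def save(c,n): cv2.imwrite("pics/"+n+".png",cv2.cvtColor(c["color"],cv2.COLOR_RGB2BGR))
E
python3 - <<'E'
from h import *
import pickle
for n in("top","scene"):
    c=read_camera(n);save(c,n);pickle.dump(c,open(n+".pkl","wb"))
    print(n,-np.array(c["R"]).T@np.array(c["t"]))
s=observe();print({k:np.round(v,3) for k,v in s.items()})
E
```

```text
top [0.28872885 0.01978328 1.40601633]
scene [ 0.91423064 -0.22736972  0.85107649]
{'clock': np.float64(0.1), 'q': array([-1.5  ,  0.263, -0.049,  1.259,  0.   ,  1.416]), 'joint_vel': array([ 0.   , -0.001,  0.002,  0.001,  0.001,  0.   ]), 'joint_torque': array([ 5.0000e-03, -6.3857e+01,  3.8507e+01,  1.0000e-02, -0.0000e+00,
       -0.0000e+00]), 'eef_pos': array([ 0.118, -0.511,  0.231]), 'orientation': array([ 0.994,  0.113,  0.   , -0.   ]), 'force': array([-0.009, -1.192,  0.514]), 'ft_torque': array([ 0.057, -0.005, -0.011]), 'width': np.float64(0.085)}
```

View pics/top.png

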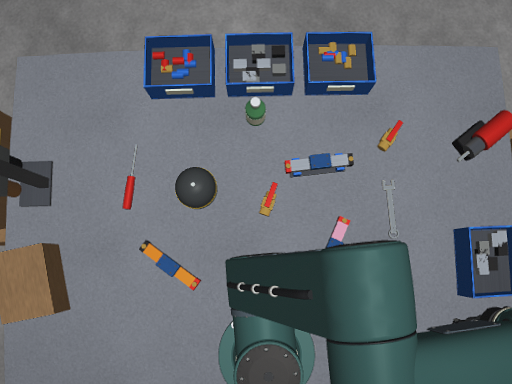

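View pics/scene.png

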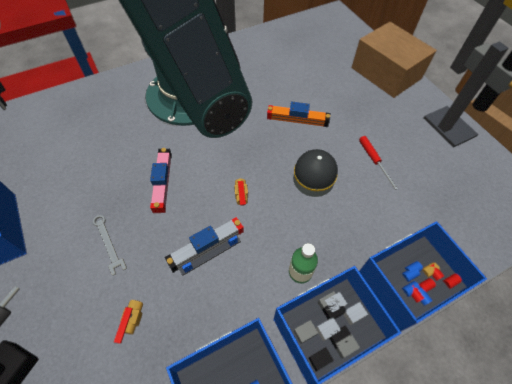

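Top view: the silver cylinder with its blue carriage is at about (320,161), red cap to the left (287,167) and black cap to the right (351,158). The dome is at (196,187). A valve at (269,198) lies between them and the bottle is at (256,110). The orange and pink look-alikes are at (170,265) and (338,232).

Run:
```python
from h import *
import pickle
for n,(cb,db) in {"top":((280,145,360,178),(170,160,222,212)),"scene":((160,210,250,275),(290,145,342,198))}.items():
    c=pickle.load(open(n+".pkl","rb"));P=pts(c);h=cv2.cvtColor(c["color"],cv2.COLOR_RGB2HSV)
    def box(m,b):
        o=np.zeros(m.shape,bool);o[b[1]:b[3],b[0]:b[2]]=m[b[1]:b[3],b[0]:b[2]];return o
    z=P[...,2]
    m=box((h[...,0]>100)&(h[...,0]<130)&(h[...,1]>120)&(z>.080)&(z<.095),cb)
    r=cv2.minAreaRect(P[m][:,:2].astype(np.float32)*1000);print(n,"carriage",m.sum(),r,np.median(z[m]),P[m].mean(0))
    m=box((z>.045)&(z<.075),cb)
    print("bar",m.sum(),cv2.minAreaRect(P[m][:,:2].astype(np.float32)*1000))
    red=box(((h[...,0]<8)|(h[...,0]>172))&(h[...,1]>150)&(z>.03),cb);print("red",P[red].mean(0))
    m=box((h[...,1]<60)&(h[...,2]>150)&(z>.09),db);v,u=np.nonzero(m);print("spot",m.sum(),u.mean(),v.mean(),onplane(c,u.mean(),v.mean(),.105),P[m].mean(0))
    m=box(z>.06,db);Q=P[m];A=np.c_[2*Q,np.ones(len(Q))];s=np.linalg.lstsq(A,(Q**2).sum(1),rcond=None)[0];print("sphere",s[:3],np.sqrt(s[3]+s[:3]@s[:3]),z[m].max())
c=pickle.load(open("top.pkl","rb"))
for nm,u,v,zz in(("oil",255,103,.15),("valve",269,198,.03),("pink",338,232,.05)): print(nm,onplane(c,u,v,zz))
```

```text
top carriage 259 ((552.55419921875, -166.0541229248047), (39.5058479309082, 57.281005859375), 4.8041911125183105) 0.08608050999885127 [ 0.55211363 -0.16586035  0.08616386]
bar 592 ((551.6470947265625, -167.7476806640625), (48.51063537597656, 199.50645446777344), 5.010667324066162)
red [ 0.54179273 -0.07453759  0.05874451]
spot 14 192.5 183.71428571428572 [0.49143432 0.19644529 0.105     ] [0.49125999 0.19629389 0.10610355]
sphere [0.43010965 0.14509527 0.74985523] 0.667378309553543 1.4060163312715264
scene carriage 374 ((555.176025390625, -169.60386657714844), (39.8466682434082, 58.66606140136719), 5.347780704498291) 0.08521172217051919 [ 0.55596345 -0.17023039  0.08514538]
bar 926 ((555.9188232421875, -169.128173828125), (37.94203186035156, 199.97877502441406), 5.1861467361450195)
red [ 0.55219988 -0.07704128  0.05577959]
spot 12 319.1666666666667 157.08333333333334 [0.4912875  0.19416101 0.105     ] [0.49129475 0.1941508  0.10501931]
sphere [0.63660456 0.05424621 0.54117878] 0.4924907082784239 0.8510764871190012
oil [0.7069153  0.01596914 0.15      ]
valve [ 0.45491112 -0.01850673  0.03      ]
pink [ 0.34859102 -0.21420351  0.05      ]
```

```bash
cat >> h.py <<'E'
from scipy.spatial.transform import Rotation as Ro
def go(p,yawx=None):
    s=observe();R=Ro.from_quat(s["orientation"]).as_matrix()
    d=R.T@(np.array(p)-s["eef_pos"]);y=np.degrees(np.arctan2(R[1,0],R[0,0]))
    t=0 if yawx is None else -np.radians((yawx-y+180)%360-180)
    print("clock",s["clock"],"shift",d.round(4),"turn",round(t,4),"yaw",y.round(2))
E
python3 -c "
from h import *
go([.554,-.168,.20],95)"
```

```text
clock 0.1 shift [ 0.5023 -0.237   0.0312] turn -1.4323 yaw 12.94
```

```bash
python3 -m pendant '[[1,0.502,-0.237,0.031,-1.432],[1,0.502,-0.237,0.031,-1.432],[1,0.502,-0.237,0.031,-1.432],[1,0.502,-0.237,0.031,-1.432],[1,0.502,-0.237,0.031,-1.432],[1,0.502,-0.237,0.031,-1.432],[1,0.502,-0.237,0.031,-1.432],[1,0.502,-0.237,0.031,-1.432],[1,0.502,-0.237,0.031,-1.432],[1,0.502,-0.237,0.031,-1.432],[1,0.502,-0.237,0.031,-1.432],[1,0.502,-0.237,0.031,-1.432],[1,0.502,-0.237,0.031,-1.432],[1,0.502,-0.237,0.031,-1.432],[1,0.502,-0.237,0.031,-1.432],[1,0.502,-0.237,0.031,-1.432],[1,0.502,-0.237,0.031,-1.432],[1,0.502,-0.237,0.031,-1.432],[1,0.502,-0.237,0.031,-1.432],[1,0.502,-0.237,0.031,-1.432]]'
python3 - <<'E'
from h import *
c=read_camera("wrist");save(c,"w1");P=pts(c);h=cv2.cvtColor(c["color"],cv2.COLOR_RGB2HSV);z=P[...,2]
m=((h[...,0]>100)&(h[...,0]<130)&(h[...,1]>120)&(z>.080)&(z<.095))
print(m.sum(),cv2.minAreaRect(P[m][:,:2].astype(np.float32)*1000),np.median(z[m]))
m=(z>.05)&(z<.072);print(m.sum(),cv2.minAreaRect(P[m][:,:2].astype(np.float32)*1000))
go([.554,-.168,.052],95);s=observe();print(s["eef_pos"],s["force"],s["ft_torque"])
E
```

```text
clock: 1.77
eef_pos: [0.5532, -0.169, 0.2006]
orientation: [0.676, 0.737, 0.0, 0.0]
force: [0.8, -0.1, -0.2]
width: 0.0858
3756 ((746.5276489257812, -149.6910400390625), (245.52464294433594, 401.9719543457031), 68.05342864990234) 0.08613375201768855
12148 ((621.9754638671875, -112.7379150390625), (339.2835998535156, 660.4129028320312), 79.16410827636719)
clock 1.8167 shift [0.0009 0.0007 0.1485] turn -0.0013 yaw 94.93
[ 0.55333022 -0.16889878  0.20049682] [ 0.60161112 -0.23494593  0.12130242] [ 0.02187614 -0.01885455  0.01404788]
```

View pics/w1.png

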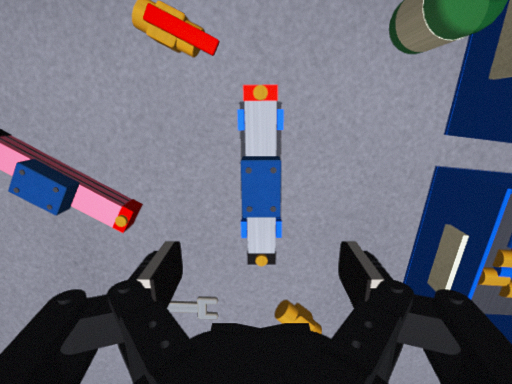

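The wrist view shows the carriage at (261,188), lined up with the tool. The red cap is at (260,92), the black cap at (261,259), and the fingers at rows of about 260 straddle it. My mask also picked up the bins, so I'll restrict it.

Run:
```python
from h import *
c=read_camera("wrist");P=pts(c);h=cv2.cvtColor(c["color"],cv2.COLOR_RGB2HSV);z=P[...,2]
b=np.zeros(z.shape,bool);b[145:235,225:300]=1
m=b&((h[...,0]>100)&(h[...,0]<130)&(h[...,1]>120)&(z>.080)&(z<.095))
print(m.sum(),cv2.minAreaRect(P[m][:,:2].astype(np.float32)*1000),np.median(z[m]))
b=np.zeros(z.shape,bool);b[75:275,230:290]=1
m=b&(z>.05)&(z<.072);print(m.sum(),cv2.minAreaRect(P[m][:,:2].astype(np.float32)*1000))
```

```text
2192 ((555.0327758789062, -167.6690216064453), (39.02899169921875, 60.1850700378418), 5.971805095672607) 0.08598127328442526
3671 ((555.1679077148438, -167.8107452392578), (37.70914077758789, 201.1092529296875), 4.987780570983887)
```

```bash
python3 -m pendant '[[1,0.001,0.002,0.03,0],[1,0.001,0.002,0.06,0],[1,0.001,0.002,0.085,0],[1,0.001,0.002,0.105,0],[1,0.001,0.002,0.12,0],[1,0.001,0.002,0.132,0],[1,0.001,0.002,0.142,0],[1,0.001,0.002,0.148,0],[1,0.001,0.002,0.148,0],[1,0.001,0.002,0.148,0]]' 60
python3 -c "
from h import *
s=observe();print(s['force'],s['ft_torque'])"
python3 -m pendant '[[0,0,0,0,0],[-0.3,0,0,0,0],[-1,0,0,0,0],[-1,0,0,0,0],[-1,0,0,0,0],[-1,0,0,0,0],[-1,0,0,0,0],[-1,0,0,0,0],[-1,0,0,0,0],[-1,0,0,0,0]]' 60
python3 -c "
from h import *
s=observe();print(s['eef_pos'],s['force'],s['ft_torque'])"
```

```text
clock: 2.7
eef_pos: [0.5557, -0.1672, 0.0526]
orientation: [0.676, 0.737, 0.0, 0.0]
force: [0.5, -0.1, 0.8]
width: 0.0854
[ 0.45042151 -0.13353239  0.79284788] [ 0.00118326 -0.00114149 -0.00193459]
clock: 3.53
eef_pos: [0.5557, -0.1672, 0.0528]
orientation: [0.676, 0.737, 0.0, 0.0]
force: [-1.9, 0.2, 6.1]
width: 0.0392
[ 0.55568611 -0.16723379  0.05280676] [-1.88955298  0.21654079  6.13565204] [0.03769333 0.34893972 0.08406909]
```

```bash
python3 -m pendant '[[-1,0,0,-0.004,0],[-1,0,0,-0.01,0],[-1,0,0,-0.02,0],[-1,0,0,-0.035,0],[-1,0,0,-0.052,0],[-1,0,0,-0.07,0],[-1,0,0,-0.085,0],[-1,0,0,-0.098,0],[-1,0,0,-0.108,0],[-1,0,0,-0.115,0],[-1,0,0,-0.119,0],[-1,0,0,-0.12,0],[-1,0,0,-0.12,0],[-1,0,0,-0.12,0],[-1,0,0,-0.12,0],[-1,0,0,-0.12,0]]'
cat > com.py <<'E'
from h import *
F=[];T=[];
for i in range(8):
    s=observe();F.append(s["force"]);T.append(s["ft_torque"]);read_camera("wrist")
F=np.array(F);T=np.array(T);R=Ro.from_quat(s["orientation"]).as_matrix()
f=F.mean(0);t=T.mean(0)
print("F",f.round(3),F.std(0).round(3),"T",t.round(4),T.std(0).round(4),"Tool T",(R.T@t).round(4))
xc=R[:2,0]; # cylinder +x
# T=r x F : r=d*xc (horizontal), F=-W z -> T=(-ry W, rx W,0)
W=-f[2];r=np.array([t[1],-t[0]])/W
print("W",W,"offset along cyl x mm",1000*r@xc,"along tool y",1000*r@R[:2,1],s["eef_pos"],s["clock"])
E
python3 com.py
```

```text
clock: 4.87
eef_pos: [0.5554, -0.167, 0.1718]
orientation: [0.676, 0.737, -0.0, -0.0]
force: [-0.0, 0.2, -8.1]
width: 0.0394
F [-0.219  0.097 -7.383] [0.458 0.5   0.315] T [-0.0516 -0.0133  0.0151] [0.0198 0.0482 0.0147] Tool T [-0.0088 -0.0526 -0.0151]
W 7.383362197424529 offset along cyl x mm 7.124545854563823 along tool y -1.1855350292740146 [ 0.55562673 -0.16712433  0.1722419 ] 5.2167
```

```bash
python3 -m pendant '[[-1,0.004,0,0,0],[-1,0.014,-0.001,0,0],[-1,0.03,-0.003,0,0],[-1,0.05,-0.005,0,0],[-1,0.075,-0.007,0,0],[-1,0.1,-0.009,0,0],[-1,0.13,-0.012,0,0],[-1,0.16,-0.015,0,0],[-1,0.19,-0.017,0,0],[-1,0.22,-0.02,0,0],[-1,0.25,-0.023,0,0],[-1,0.28,-0.026,0,0],[-1,0.305,-0.028,0,0],[-1,0.325,-0.03,0,0],[-1,0.34,-0.031,0,0],[-1,0.35,-0.032,0,0],[-1,0.355,-0.0325,0,0],[-1,0.358,-0.0325,0,0],[-1,0.358,-0.0325,0,0],[-1,0.358,-0.0325,0,0]]'
python3 -m pendant '[[-1,0,0,0,0],[-1,0,0,0,0],[-1,0,0,0,0]]'
sed -i 's/range(8)/range(30)/' com.py; python3 com.py
python3 - <<'E'
from h import *
c=read_camera("scene");cv2.imwrite("pics/s2.png",cv2.resize(cv2.cvtColor(c["color"],cv2.COLOR_RGB2BGR)[60:220,210:420],None,fx=3,fy=3))
go([.492,.1873,.135],95)
E
```

```text
clock: 6.93
eef_pos: [0.4922, 0.1862, 0.1723]
orientation: [0.676, 0.737, -0.0, 0.0]
force: [-0.0, 0.2, -6.7]
width: 0.039
clock: 7.18
eef_pos: [0.4923, 0.1862, 0.1723]
orientation: [0.676, 0.737, -0.0, 0.0]
force: [-0.1, 0.1, -6.6]
width: 0.0391
F [ 0.121 -0.028 -7.023] [0.489 0.415 0.482] T [-0.0599 -0.0038 -0.0092] [0.0308 0.0335 0.0308] Tool T [ 0.0014 -0.06    0.0092]
W 7.022755148496012 offset along cyl x mm 8.543309529860194 along tool y 0.2004952569961442 [0.4921539  0.1866707  0.17225908] 8.6333
clock 8.7333 shift [ 0.0006 -0.0001  0.0373] turn -0.0002 yaw 94.99
```

View pics/s2.png

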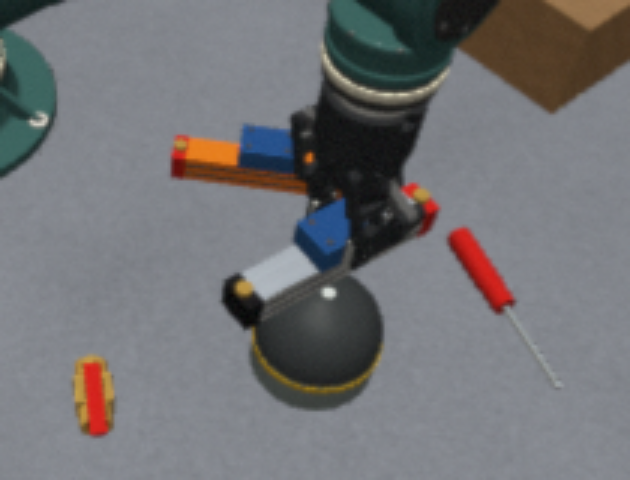

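The cylinder is held level over the crown. Its red end (420,205) and black end (245,295) are clear of everything. The moment puts the centre of mass about 8.5 mm towards red. I'll lower it to just above contact and check the pitch.

```bash
python3 -m pendant '[[-1,0,0,0.005,0],[-1,0,0,0.012,0],[-1,0,0,0.02,0],[-1,0,0,0.028,0],[-1,0,0,0.034,0],[-1,0,0,0.038,0],[-1,0,0,0.04,0],[-1,0,0,0.04,0],[-1,0,0,0.04,0]]'
cat > tilt.py <<'E'
from h import *
import sys
c=read_camera("wrist")
if len(sys.argv)>1: save(c,sys.argv[1])
P=pts(c);h=cv2.cvtColor(c["color"],cv2.COLOR_RGB2HSV);s=observe()
R=Ro.from_quat(s["orientation"]).as_matrix()
Q=(P-s["eef_pos"])@R   # tool frame
Q[...,2]*=-1
x,y,z=Q[...,0],Q[...,1],Q[...,2]
m=(abs(x)>.036)&(abs(x)<.105)&(abs(y)<.011)&(z<.025)&(z>-.02)&(c["z_map"]>0)
q=Q[m]
for _ in range(3):
    a,*_r=np.linalg.lstsq(np.c_[q[:,:2],np.ones(len(q))],q[:,2],rcond=None)
    e=q[:,2]-np.c_[q[:,:2],np.ones(len(q))]@a; q=q[abs(e)<2.5*e.std()+1e-4]
print("n",m.sum(),len(q),"slope along cyl x (rad)",a[0].round(4),"across",a[1].round(4),"z top at 0 world",(a[2]+s["eef_pos"][2]).round(4),"rms",e.std().round(4),"x range",q[:,0].min(),q[:,0].max())
m=(h[...,0]>100)&(h[...,0]<130)&(h[...,1]>120)&(abs(x)<.05)&(abs(y)<.035)&(z>.02)&(z<.06)
if m.sum()>20: print("carriage",m.sum(),Q[m].min(0),Q[m].max(0))
print(s["eef_pos"],s["force"],s["ft_torque"],s["width"],s["clock"])
E
python3 tilt.py w2
```

```text
clock: 9.48
eef_pos: [0.4923, 0.1867, 0.1324]
orientation: [0.676, 0.737, 0.0, 0.0]
force: [0.6, -0.1, -6.7]
width: 0.0393
n 6001 5643 slope along cyl x (rad) 0.0342 across 0.0016 z top at 0 world 0.1378 rms 0.0015 x range 0.03600331251763308 0.09941989905348021
carriage 9167 [-0.02956448 -0.03487028  0.02000274] [0.02998053 0.02273722 0.0559551 ]
[0.49235295 0.18673408 0.13256083] [-0.40583264  0.05865429 -6.8876263 ] [-0.09242667 -0.03475884 -0.00799396] 0.03931889251785094 9.5333
```

View pics/w2.png

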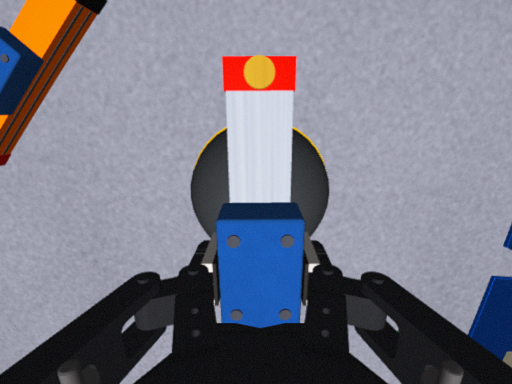

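The wrist view shows the bar centred on the dome, with the silver bar at rows 90–203 and the red cap and screw at (260,72). The cap biases the slope fit, so I'll limit the fit to the silver bar.

```bash
sed -i 's/abs(x)<.105/abs(x)<.08/; s/(c\["z_map"\]>0)/(c["z_map"]>0)\&(h[...,1]<60)/' tilt.py; python3 tilt.py
python3 -m pendant '[[-1,0,0,0.001,0],[-1,0,0,0.002,0],[-1,0,0,0.003,0],[-1,0,0,0.003,0],[-1,0,0,0.003,0]]'
python3 com.py
```

```text
n 3903 3874 slope along cyl x (rad) -0.0011 across -0.0074 z top at 0 world 0.1399 rms 0.0006 x range 0.03600490686561598 0.07999883231631298
carriage 9184 [-0.03004325 -0.03131599  0.0200195 ] [0.03008518 0.03008872 0.05577379]
[0.49240065 0.1867212  0.13261012] [ 0.13701309  0.50029151 -6.45345972] [-0.01976041  0.01717166 -0.0161496 ] 0.039123616796222414 9.5833
clock: 10.0
eef_pos: [0.4921, 0.1867, 0.1292]
orientation: [0.676, 0.737, -0.0, -0.0]
force: [-0.4, 0.4, -6.6]
width: 0.0391
F [-0.089  0.213 -7.126] [0.633 0.442 0.595] T [-0.0628  0.0036 -0.0037] [0.0244 0.0228 0.0286] Tool T [ 0.009  -0.0622  0.0037]
W 7.126392751789378 offset along cyl x mm 8.729969484078131 along tool y 1.2679047377058588 [0.4921504  0.18668113 0.12928908] 11.45
```

```bash
python3 -m pendant '[[-1,0,0,0.0005,0],[-1,0,0,0.001,0],[-1,0,0,0.0013,0],[-1,0,0,0.0013,0],[-1,0,0,0.0013,0]]'; sed -i 's/range(30)/range(6)/' com.py; python3 com.py
```

```text
clock: 11.92
eef_pos: [0.4922, 0.1867, 0.128]
orientation: [0.676, 0.737, -0.0, -0.0]
force: [0.3, 0.5, -6.8]
width: 0.0392
F [-0.167  0.116 -6.853] [0.463 0.691 0.172] T [-0.0553  0.0099 -0.0016] [0.0199 0.0219 0.0231] Tool T [ 0.0147 -0.0542  0.0016]
W 6.853128960795243 offset along cyl x mm 7.9131073192628225 along tool y 2.146160459208471 [0.49217642 0.18670693 0.12799395] 12.1667
```

```bash
python3 -m pendant '[[-1,0,0,0.0003,0],[-1,0,0,0.0006,0],[-1,0,0,0.0006,0],[-1,0,0,0.0006,0]]';python3 -m pendant '[[-1,0,0,0.0003,0],[-1,0,0,0.0006,0],[-1,0,0,0.0006,0],[-1,0,0,0.0006,0]]'; python3 com.py
```

```text
clock: 12.55
eef_pos: [0.4922, 0.1867, 0.1276]
orientation: [0.676, 0.737, 0.0, 0.0]
force: [-2.2, -0.5, -0.4]
width: 0.0393
clock: 12.88
eef_pos: [0.4923, 0.1867, 0.1275]
orientation: [0.676, 0.737, 0.0, 0.0]
force: [-4.4, -2.8, 10.0]
width: 0.0391
F [-4.724 -2.115  9.115] [0.172 0.554 0.515] T [-0.3824  1.0333  0.026 ] [0.0235 0.0117 0.0111] Tool T [ 1.0626 -0.2911 -0.0263]
W -9.115328364608915 offset along cyl x mm -31.93712806432476 along tool y -116.57166228453451 [0.49222806 0.18666931 0.12750029] 13.1333
```

```bash
python3 -m pendant '[[-1,0,0,-0.0004,0],[-1,0,0,-0.0007,0],[-1,0,0,-0.0007,0],[0.1,0,0,-0.0007,0],[0.2,0,0,-0.0007,0],[0.2,0,0,-0.0007,0],[0.2,0,0,-0.0007,0],[0.2,0,0,-0.0007,0],[0.2,0,0,-0.0007,0]]'; python3 tilt.py; python3 -m pendant '[[0.2,0,0,0,0],[0.2,0,0,0,0],[0.2,0,0,0,0],[0.2,0,0,0,0],[0.2,0,0,0,0],[0.2,0,0,0,0]]'; python3 tilt.py w3
```

```text
clock: 13.93
eef_pos: [0.4922, 0.1867, 0.1275]
orientation: [0.676, 0.737, 0.0, 0.0]
force: [-1.0, 0.3, 1.2]
width: 0.0515
n 3909 3866 slope along cyl x (rad) -0.0064 across -0.0053 z top at 0 world 0.135 rms 0.0006 x range 0.036012191310426135 0.07999871594252968
carriage 9128 [-0.02893517 -0.03227603  0.02002081] [0.03018741 0.03420516 0.05580439]
[0.49220811 0.18671432 0.1275057 ] [-0.21087524  0.03218163  0.09192849] [-0.01749856  0.0410423  -0.06401229] 0.05098771554434561 13.9833
clock: 14.48
eef_pos: [0.4922, 0.1867, 0.1275]
orientation: [0.676, 0.737, 0.0, 0.0]
force: [-0.6, 0.1, -0.0]
width: 0.0513
n 3918 3881 slope along cyl x (rad) -0.0053 across -0.0051 z top at 0 world 0.1349 rms 0.0006 x range 0.036000370993475646 0.0799983106003647
carriage 9125 [-0.02938672 -0.02865898  0.02002982] [0.03013073 0.03149498 0.05910344]
[0.4921481  0.18669235 0.12748963] [ 0.20808331 -0.25016896 -0.03935645] [-0.05452281 -0.00174389  0.01481448] 0.05110042768788093 14.5333
```

View pics/w3.png

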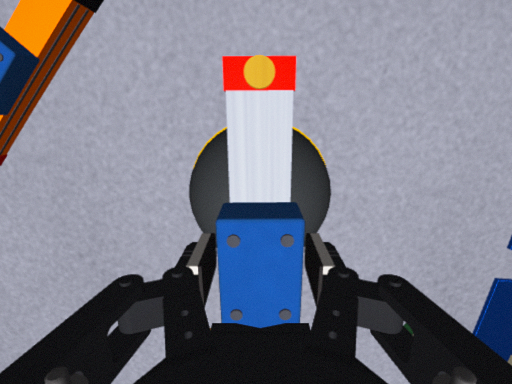

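The jaws stand clear of the carriage (gaps at columns 210 and 308). The slope is about -0.005 rad and the wrench is zero, so the cylinder is balanced. I'll open fully and withdraw straight up.

```bash
python3 -m pendant '[[0.6,0,0,0,0],[0.8,0,0,0,0],[0.8,0,0,0,0],[0.8,0,0,0,0],[0.8,0,0,-0.005,0],[0.8,0,0,-0.015,0],[0.8,0,0,-0.03,0],[0.8,0,0,-0.05,0],[0.8,0,0,-0.07,0],[0.8,0,0,-0.09,0],[0.8,0,0,-0.11,0],[0.8,0,0,-0.12,0],[0.8,0,0,-0.12,0],[0.8,0,0,-0.12,0]]'
python3 - <<'E'
from h import *
for k in range(3):
    c=read_camera("wrist");P=pts(c);h=cv2.cvtColor(c["color"],cv2.COLOR_RGB2HSV);s=observe()
    R=Ro.from_quat(s["orientation"]).as_matrix();Q=(P-[.4922,.1867,0])@R;x,y,z=Q[...,0],Q[...,1],P[...,2]
    for nm,m in(("bar",(h[...,1]<60)&(abs(x)>.036)&(abs(x)<.08)&(abs(y)<.011)&(z>.11)&(z<.155)),("carr",(h[...,0]>100)&(h[...,0]<130)&(h[...,1]>120)&(abs(x)<.06)&(abs(y)<.045)&(z>.152)&(z<.175))):
        A=np.c_[x[m],y[m],np.ones(m.sum())];a=np.linalg.lstsq(A,z[m],rcond=None)[0]
        print(nm,m.sum(),"slopes",a[:2].round(4),"z",z[m].mean().round(4),"mean",P[m].mean(0).round(4),x[m].min().round(3),x[m].max().round(3))
    print(s["clock"],s["force"].round(2))
    for _ in range(5): read_camera("wrist")
c=read_camera("scene");cv2.imwrite("pics/s3.png",cv2.resize(cv2.cvtColor(c["color"],cv2.COLOR_RGB2BGR)[60:220,210:420],None,fx=3,fy=3))
E
```

```text
clock: 15.7
eef_pos: [0.4923, 0.1867, 0.2477]
orientation: [0.676, 0.737, 0.0, 0.0]
force: [-0.2, 0.6, 0.3]
width: 0.0767
bar 1837 slopes [-0.0056 -0.0087] z 0.1349 mean [0.4911 0.2007 0.1349] -0.08 0.079
carr 2718 slopes [-0.0178 -0.0029] z 0.1607 mean [0.4936 0.1888 0.1607] -0.03 0.03
15.75 [-0.66 -0.05  0.08]
bar 1859 slopes [-0.0057 -0.0067] z 0.1349 mean [0.4911 0.2009 0.1349] -0.08 0.08
carr 2732 slopes [-0.0219 -0.0017] z 0.1607 mean [0.4935 0.1891 0.1607] -0.03 0.03
16.05 [0.36 0.59 0.17]
bar 1831 slopes [-0.0058 -0.0042] z 0.1349 mean [0.491  0.2001 0.1349] -0.08 0.08
carr 2707 slopes [-0.0192 -0.0023] z 0.1608 mean [0.4934 0.1889 0.1608] -0.03 0.03
16.35 [-1.05  0.03 -0.01]
```

View pics/s3.png

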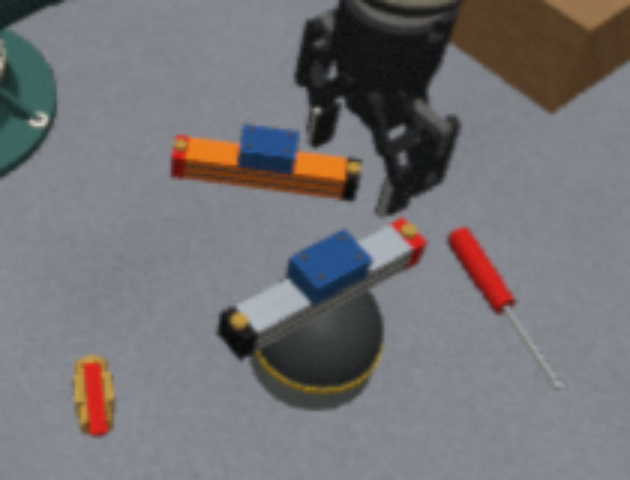

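The cylinder rests on the dome alone, level within about 0.006 rad and unchanged over 0.6 s. The carriage is at (330,265) and the gripper is clear above it. The valve and screwdriver in this view have not moved. Handing in.

```bash
python3 -c "
from cell import *
print(close_job())"
```

```text
the job is handed in; nothing more can be done
None
```

I lifted the cylinder out of its cradle by the carriage, set it on the dome crown and let go. It stayed balanced there, and I handed the job in at about 16.4 s of robot time.

- **Balance point:** the wrist moment while holding it put the centre of mass about 8.5 mm towards the red end (7.1 to 8.7 mm over the readings in the air). I placed it with that point over the crown.
- **Last checks:** over 0.6 s after I withdrew, the bar's slope held at about −0.006 rad lengthwise and between −0.004 and −0.009 rad across. Its top stayed at 0.1349 m, which matches the 135 mm expected, and the carriage was about 9 mm from the crown. The gripper was clear, and the wrist force was about zero within its noise.
- **One disagreement:** the fit to the carriage top gave about −0.02 rad. It is a short and less reliable surface, and it is still well inside the 0.08 rad limit.
- **Contact force:** while lowering it in the grip I pressed about 16 N on the dome, then backed off before letting go. The limit is 60 N.
- **Loose items:** one valve and the screwdriver looked unmoved in the last picture. I didn't re-measure the other valve, the wrench or the oil bottle, but the arm never went near them.

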